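Shut the loaded tray and hold the sprung screen at the flood mark

TASK

The little screen-printing press is loaded: push its tray fully home under the screen while the screen stays down. Then lift the screen frame by its bar handle, against the sprung hinge, until the pointer on its side is level with the clip on the quadrant, and finish while still holding it there, steady, so that it can be flooded with ink. Leave the clip where it is set and do not disturb the other things on the bench.

Things in the scene. Friction and masses are not known exactly. Their poses are not given: they have to be found in the camera images.
- press: Press fixed to the bench: wooden base 300 x 320 x 20 mm (press x -30 to 270, y -150 to 170 mm). Origin on the bench under the middle of the closed screen's handle bar. x runs from handle to hinge (to the robot's right, -y, give or take 0.3 rad), y along the hinge (away from the robot), z up. The screen's hinge axis is along y at x = 200 mm, 55 mm above the bench
- handle (a point): Middle of the bar handle on top of the front rail of the screen: a round steel bar 12 mm thick and 110 mm long along the press's y, on a post at each end. Screen down, the bar's centre is 110 mm above the bench and 45 mm above the rail, with free room in front of it and behind it. It is 200 mm from the hinge axis level and 55 mm above it, measured in the screen, and moves with the screen
- screen (a joint): Angle of the screen (wooden frame 220 x 215 mm with grey mesh) in rad: 0 lying down, growing as its front is lifted, at most 1.2. A spring in the hinge (1.4 N m/rad, preloaded 0.56 N m) and its weight (about 0.65 kg) pull it shut: lifting takes about 6 N at the bar when down, about 15 N straight up (10 N along its arc) at 0.6 rad. It falls shut when let go
- pointer (a point): End of the small dark steel pointer (5 mm thick) that sticks out of the rail of the screen on the press's +y side (far from the robot), 165 mm from the hinge axis; it moves with the screen
- clip (a joint): Angle of the index clip on the quadrant in rad, on the same scale as the screen's angle: the pointer is level with the clip when both angles are equal. Set between 0.2 and 0.65 at the start, held by friction; not to be shifted
- clip_mark (a point): The marked point: inner (screen) side of the index clip, a dark steel block 30 x 22 x 10 mm with a small black screw on the upright aluminium quadrant beside the screen on the press's +y side. 165 mm from the hinge axis; the end of the pointer coincides with it when the screen is at the marked angle
- tray (a joint): How far the tray is drawn out along the press's -x (roughly to the robot's left), in m: 0 fully home against its stop, 0.04 to 0.06 at the start. Slides with about 2 N of friction and stays where it is left
- tray_lip (a point): Middle of the front face of the tray's upright lip: an aluminium plate 8 mm thick (press x), 120 mm wide (press y), from 18 to 62 mm above the bench, with this point 40 mm above it. With the tray home this face is 66 mm in front of the middle of the handle bar. Moves with the tray. Pushing it along the press's x shuts the tray
- squeegee: Bystander: squeegee with wooden grip 180 mm long, 33 mm tall, lying on the bench behind the hinge of the press; origin at its underside
- ink_jar: Bystander: jar, 68 mm across, 85 mm tall, beyond the tray; origin at its underside
- ink_tub: Bystander: tub, 90 mm across, 100 mm tall, on the right; origin at its underside
- tape_roll: Bystander: empty roll, 100 mm across, 25 mm tall, on the bench in front of the tray; origin at its underside
- spatula: Bystander: spatula lying on the bench far right; origin at its underside
- spare_frame: Bystander: small loose wooden frame 160 x 150 mm, 18 mm thick, on the bench on the left; origin at its underside
- blanks: Bystander: pile of round cork blanks 90 mm across, 36 mm tall, on the right; origin at its underside

How it is judged:
On the way:
1. the tray is fully home, the screen still down (value of joint tray below 0.005 m and value of joint screen below 0.05 rad), for 0.2 s.
At the end, for the whole second after the job is handed in: The screen is held up by the gripper (fingers bearing on it with over 2 N), steady, the end of its pointer within 10 mm of the clip's mark (3.5 degrees), and the tray is home within 6 mm (distance between pointer and clip_mark below 0.01 m and velocity of joint screen between -0.05 and 0.05 rad/s and value of joint tray below 0.006 m and contact force between the fingers and screen above 2 N); the arm keeps its last pose, push and grip.
It fails at once if the index clip is shifted by more than 8 mm (distance of clip_mark from where it was at the start of the episode above 0.008 m).
It fails at once if another thing on the bench is moved by more than 30 mm or knocked over (distance of any of squeegee, ink_jar, ink_tub, tape_roll, spatula, spare_frame, blanks from where it was at the start of the episode above 0.03 m or angle between any of squeegee, ink_jar, ink_tub, tape_roll, spatula, spare_frame, blanks's own z axis and vertical above 0.5 rad).
It also fails if it takes over 51 s, if anything falls off the work surface, if the arm or the gripper's body presses on something with over 40 N, if the wrist force passes 120 N, or if a joint passes its speed limit or range.

ROBOT

A 6-joint arm with a two-finger parallel gripper is mounted at the origin on the work surface. World frame = base frame: x ahead of the robot, y to its left, z up, the work surface at z = 0. Lengths are in m, angles in rad, forces in N, time in s.
With the tool pointing down it reaches from about 0.375 to 0.9 m from the base axis. Payload 3.1 kg.
Tool frame: the origin (TCP) lies on the centre line of the jaws, within the pads' length; the fingertips stand 22 mm ahead of it and the grasp point (between the pads) lies 3 mm ahead of it; z points along the fingers, y is the direction in which the jaws open and shut (so a half turn about z gives the same grasp; the last joint's range is limited). The gripper opens to 85 mm and grips with 20 to 120 N. Pads are 22 mm wide; open, the fingers measure 114 mm over their backs; the gripper's body (76 mm by 85 mm) begins 54 mm behind the grasp point. The pads swing forward as they close: fully open they stand 13 mm farther back than shut.
Start: joints at [0.967, 0.527, 1.433, -0, 1.181, -0.178], TCP at [0.258, 0.569, 0.219] pointing down, gripper open.
Joint ranges: [-3.08, 3.08], [-0.75, 2.2], [0.22, 2.44], [-1.43, 4.57], [0, 2.65], [-2.85, 2.85]. Speed limits (rad/s): [2.79, 2.79, 3.14, 3.14, 3.14, 3.14].

INTERFACE

Orientations are given as a rotation vector (axis times angle).
In Python, from cell import telemetry, grab_frame, calibration, r gives the robot as it stands.
- The arm moves only by the tool carry_out, never from a script. Its argument "moves" is text: rows parted by semicolons, each of 7 numbers parted by spaces: the finger opening in mm, from 0 to 85.4, then the shift along the world's x, y, z in mm, then the turn, a rotation vector about the world's x, y, z in rad. In form: grip tx ty tz ax ay az; .... A call has 1 to 12 rows; each row is the pose to reach, as a shift and turn from the pose commanded when the call began; what a row does not reach only later rows make up. A row lasts 1/12 s, in which the tool goes at most 41.7 mm and 7.16 degrees, less where a joint would pass 70% of its speed; a pose out of reach is approached as far as the arm can. A call with a gripper value outside its range is refused whole. The fingers move at their own pace and stop on an object; "grip_force" is the grip in N (left out, the last holds). Time passes only in rows, so rows that repeat a pose let the fingers close. It gives the time, the measured TCP pose, the force and the opening at its end, in the units of the state.
- telemetry.sense(): the state, without advancing time (a new reading comes with each control period).
- grab_frame(name): name is "side" or "top" or "wrist"; returns (picture, depth): 384x512x3 uint8, red, green, blue; 384x512 float32, m along the optical axis (not along the pixel's ray), 0 where there is no reading.
- calibration(name): a dict with "fx", "fy", "cx", "cy" (pixels), "R" (3x3) and "t" (3): a world point X has camera coordinates R X + t. Camera axes: x right, y down, z forward; pixel columns grow to the right and rows downward; lengths in m; the calibration is good to about 2 mm. The wrist camera is an equidistant fisheye: a pixel r from the principal point sees the ray r / f radians off the axis. A picture is of the moment at which its call begins: read the wrist's pose just before it. calibration takes no time and is no camera call; for the wrist camera it gives the pose at the moment of the call.
- r.job_done(): hands the job in, once; it reports no verdict.
The state is a dict: "time_s": time; "joint_pos": joint angles; "joint_vel": joint speeds; "tau": joint torques, N m; "tcp_pos": TCP position; "orientation": TCP orientation; "contact_force": force on the tool from outside, world axes, zero at the start; "ft_torque": the same for the moment, N m; "gripper_width": finger opening in m.
Only numpy, scipy, OpenCV 4.12 (cv2) and the standard library are available. Lean on these libraries where they do the work, as an engineer would, in place of code of your own. Each camera call takes 0.05 s, during which the arm holds its last target.

## Working session

There is one attempt and no reset: what is moved stays moved. The work goes in short steps, Python scripts to look and compute and a tool call to move; the robot and the scene stay as the last step left them, time stands still between calls to the robot, and variables do not carry over. Pictures are saved under pics/ and viewed, and the job is handed in when it is done.

Besides the shell and the picture viewer there is one more tool, called after "Call:" as name(argument=value, ...) on one line, values as JSON. carry_out: Moves the arm, as the interface text tells. Its arguments: {"type":"object","properties":{"moves":{"type":"string"},"grip_force":{"type":"number"}},"required":["moves"]}

```bash
mkdir -p pics; ls; python3 - <<'E'
from cell import telemetry, grab_frame, calibration, r
import cv2,numpy as np
s=telemetry.sense(); print(s)
for n in ["side","top","wrist"]:
    c=calibration(n); print(n,c)
    p,d=grab_frame(n); cv2.imwrite(f"pics/{n}0.png",p[:,:,::-1]); np.save(f"pics/{n}0d.npy",d)
E
```

```text
pics
{'time_s': 0.0, 'joint_pos': array([ 9.66505507e-01,  5.28477138e-01,  1.43394323e+00,  1.25465050e-05,
        1.18141013e+00, -1.78498888e-01]), 'joint_vel': array([-0.00195067,  0.00039346, -0.00109833,  0.00081777, -0.00137117,
       -0.00013328]), 'tau': array([ 8.80711068e-04, -4.42342079e+01, -1.78030193e+01, -1.29026248e-04,
        8.46829615e-03, -9.92981697e-07]), 'tcp_pos': array([0.25767685, 0.56856629, 0.21791391]), 'orientation': array([-0.66361574, -3.06981718,  0.00324154]), 'contact_force': array([-0.61754903, -0.43720995, -0.10712489]), 'ft_torque': array([ 0.01960399,  0.01020688, -0.01395291]), 'gripper_width': 0.0855227801848102}
side {'fx': 438.2415128036718, 'fy': 438.2415128036718, 'cx': 258.59608144569853, 'cy': 184.66292233320831, 'R': array([[ 0.97715257, -0.21155942, -0.02038313],
       [-0.14764861, -0.60670447, -0.78109511],
       [ 0.15288149,  0.76625863, -0.62407929]]), 't': array([-0.55759089,  0.11746169,  1.7130034 ])}
top {'fx': 433.88368136505676, 'fy': 433.88368136505676, 'cx': 252.20918699224183, 'cy': 197.87184010908496, 'R': array([[-0.02312022, -0.99961626,  0.01525761],
       [-0.99076694,  0.02087085, -0.13395998],
       [ 0.13359014, -0.01821392, -0.99086928]]), 't': array([-0.0353794 ,  0.58020019,  1.44222719])}
wrist {'fx': 297.3186396354542, 'fy': 297.3186396354542, 'cx': 258.3990017979447, 'cy': 193.06744610023068, 'R': array([[ 0.41300372,  0.91072775, -0.00169978],
       [ 0.86805668, -0.39308694,  0.3032495 ],
       [ 0.27550957, -0.12671867, -0.95290968]]), 't': array([-0.62442062, -0.03989129,  0.38087842])}
```

View pics/side0.png

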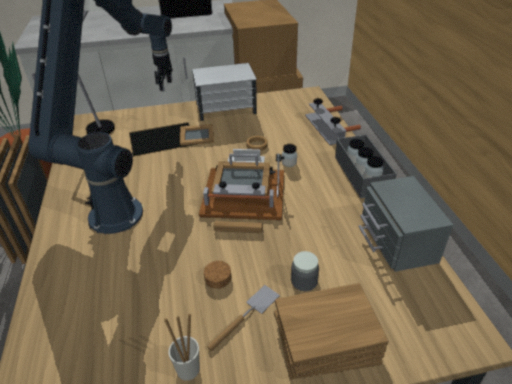

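View pics/top0.png

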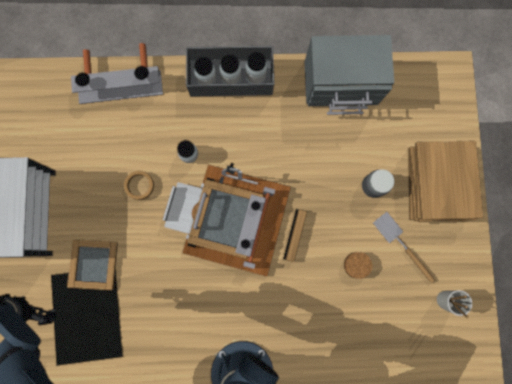

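View pics/wrist0.png

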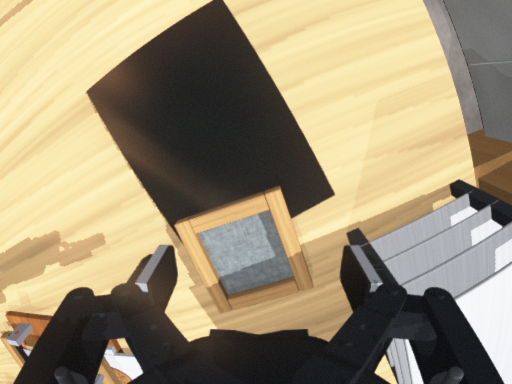

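Side view: press around (245,190). Top view: press around (238,220), tray out at (182,208), jar (187,151), and tape (139,185). Next I'll zoom in on the press.

```bash
cat > h.py <<'E'
import numpy as np,cv2
from cell import calibration
def cloud(n,d):
    c=calibration(n); v,u=np.mgrid[0:384,0:512]
    P=np.stack([(u-c['cx'])/c['fx']*d,(v-c['cy'])/c['fy']*d,d],-1)
    return (P-c['t'])@c['R']   # R^T (P-t)
def proj(n,X):
    c=calibration(n); P=np.asarray(X)@c['R'].T+c['t']
    return np.stack([c['fx']*P[...,0]/P[...,2]+c['cx'],c['fy']*P[...,1]/P[...,2]+c['cy']],-1)
def ray(n,uv,z):
    c=calibration(n); d=c['R'].T@np.array([(uv[0]-c['cx'])/c['fx'],(uv[1]-c['cy'])/c['fy'],1]); o=-c['R'].T@c['t']
    return o+d*(z-o[2])/d[2]
E
python3 - <<'E'
import cv2
a=cv2.imread('pics/top0.png')[130:290,120:320]; cv2.imwrite('pics/tz.png',cv2.resize(a,(800,600)[:1]+(640-40,) if 0 else (750,600),interpolation=cv2.INTER_CUBIC))
a=cv2.imread('pics/side0.png')[130:250,180:330]; cv2.imwrite('pics/sz.png',cv2.resize(a,(750,600),interpolation=cv2.INTER_CUBIC))
E
```

```text
(no output)
```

View pics/tz.png

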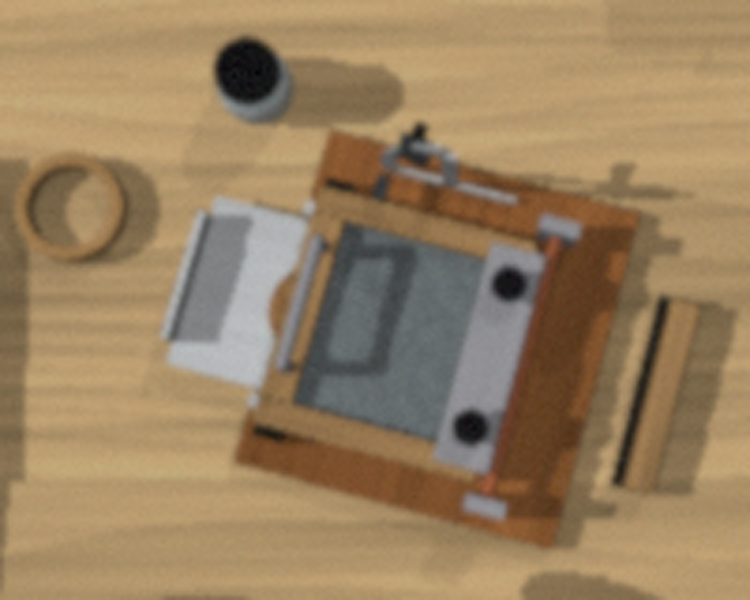

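View pics/sz.png

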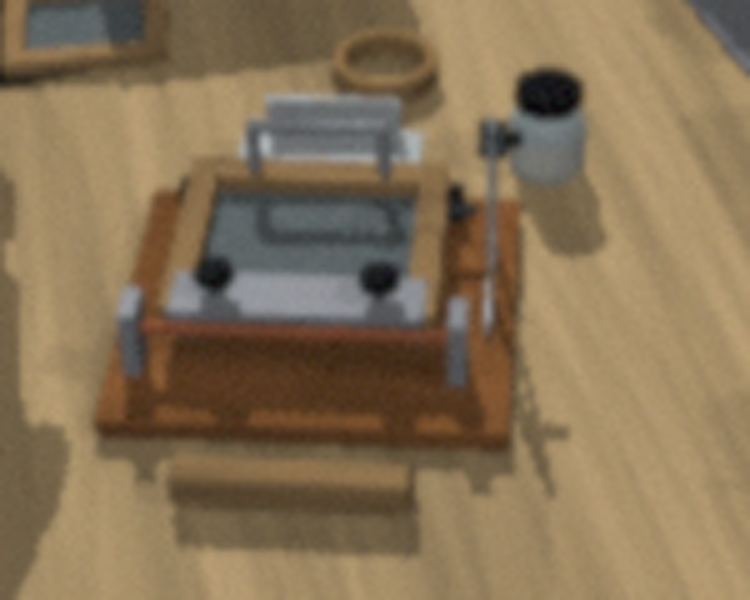

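```bash
python3 - <<'E'
from h import *
T=lambda p:(p[0]/3.75+120-.4,p[1]/3.75+130-.4)
S=lambda p:(p[0]/5+180-.4,p[1]/5+130-.4)
C=np.array([ray('top',T(p),.02)[:2] for p in [(330,132),(638,212),(552,548),(237,462)]])
print(C.round(4))
ex=(C[1]-C[0]+C[2]-C[3]);ex/=np.linalg.norm(ex); ey=np.array([-ex[1],ex[0]]); print('ex',ex,'yaw',np.arctan2(ex[1],ex[0]), 'ey chk',(C[0]-C[3])/np.linalg.norm(C[0]-C[3]), np.linalg.norm(C[1]-C[0]),np.linalg.norm(C[0]-C[3]))
ctr=C.mean(0); O=ctr-ex*.12-ey*.01; print('O',O)
H=np.array([ray('top',T(p),.114)[:2] for p in [(320,238),(286,368)]]);print('handle',H,H.mean(0),np.linalg.norm(H[0]-H[1]),(H[0]-H[1])/np.linalg.norm(H[0]-H[1]))
L=np.array([ray('top',T(p),.062)[:2] for p in [(203,210),(166,338)]]);print('lip',L,L.mean(0))
print('lip rel to handle in ex',(L.mean(0)-O)@ex,(H.mean(0)-O)@ex,(H.mean(0)-O)@ey)
d=np.load('pics/side0d.npy');P=cloud('side',d)
u,v=map(round,S((490,137)));print(u,v);print(P[v-3:v+4,u-3:u+5].round(3)[...,:].tolist()[3])
for n,p in [('j',(248,72)),('t',(72,208)) ]:
  print(n,ray('top',T(p),.085 if n=='j' else .025))
dt=np.load('pics/top0d.npy');Pt=cloud('top',dt)
# press-frame coords of clip region pixels in both
for nm,Pc in (('side',P),('top',Pt)):
  q=np.stack([(Pc[...,:2]-O)@ex,(Pc[...,:2]-O)@ey,Pc[...,2]],-1)
  m=(abs(q[...,0]-.1)<.14)&(q[...,1]>.105)&(q[...,1]<.2)&(q[...,2]>.035)&(q[...,2]<.25)
  for v,u in np.argwhere(m): print(nm,u,v,(q[v,u]*1000).round().astype(int).tolist())
E
```

```text
[[ 0.7016  0.1044]
 [ 0.6203 -0.18  ]
 [ 0.3154 -0.0917]
 [ 0.3988  0.1913]]
ex [-0.27878814 -0.96035263] yaw -1.853328312710353 ey chk [ 0.96122746 -0.27575674] 0.2957707644126212 0.31499081168621573
O [0.53288265 0.12404497]
handle [[0.58814133 0.10599   ]
 [0.47646999 0.13595388]] [0.53230566 0.12097194] 0.11562146414691146 [ 0.96583577 -0.25915492]
lip [[0.62344377 0.21533137]
 [0.50899879 0.24796045]] [0.56622128 0.23164591]
lip rel to handle in ex -0.1126292663684702 0.003112044821342474 0.00030261284540370403
278 157
[[0.698, 0.234, -0.002], [0.65, 0.026, 0.148], [0.652, 0.018, 0.153], [0.652, 0.003, 0.163], [0.66, 0.016, 0.153], [0.665, 0.021, 0.149], [0.666, 0.01, 0.156], [0.672, 0.018, 0.15]]
j [0.74373427 0.17159296 0.085     ]
t [0.63398106 0.34148362 0.025     ]
side 278 153 [88, 148, 186]
side 276 154 [50, 139, 154]
side 277 154 [59, 144, 161]
side 278 154 [90, 149, 183]
side 279 154 [60, 152, 162]
side 280 154 [58, 156, 160]
side 276 155 [54, 140, 152]
side 277 155 [61, 144, 157]
side 278 155 [98, 149, 183]
side 279 155 [64, 152, 160]
side 280 155 [52, 155, 152]
side 2
[... 15874 characters left out ...]
op 256 194 [162, 105, 65]
top 257 194 [165, 106, 64]
top 258 194 [168, 107, 62]
top 259 194 [172, 109, 57]
top 260 194 [175, 108, 68]
top 261 194 [178, 109, 65]
top 262 194 [181, 111, 63]
top 267 194 [198, 115, 61]
top 268 194 [201, 116, 63]
top 269 194 [204, 116, 68]
top 271 194 [211, 122, 41]
top 272 194 [214, 122, 49]
top 273 194 [217, 121, 56]
top 260 195 [176, 105, 65]
top 261 195 [179, 106, 66]
top 262 195 [182, 106, 70]
top 266 195 [195, 112, 56]
top 267 195 [199, 112, 58]
top 268 195 [202, 113, 59]
top 269 195 [205, 114, 59]
top 266 196 [196, 109, 53]
top 267 196 [199, 109, 59]
top 268 196 [203, 109, 64]
top 269 196 [206, 111, 59]
top 267 197 [200, 107, 52]
top 268 197 [203, 106, 63]
```

```bash
python3 - <<'E'
from scipy.spatial.transform import Rotation as Ro
import numpy as np
R=Ro.from_rotvec([-0.66361574, -3.06981718,  0.00324154]).as_matrix();print(R.round(3))
a=np.arctan2(R[1,1],R[0,1]);t=-1.85
for k in (t,t+np.pi): print('turn',(k-a+np.pi)%(2*np.pi)-np.pi)
ex=np.array([np.cos(t),np.sin(t)]);O=np.array([.533,.1225])
p0=np.array([0.25767685, 0.56856629])
for x in (-.15,-.0805,0): print(x,(O+x*ex).round(4),((O+x*ex-p0)*1000).round(1))
print(ex)
E
```

```text
[[-0.911  0.413 -0.001]
 [ 0.413  0.911 -0.002]
 [ 0.    -0.002 -1.   ]]
turn -2.995000066767733
turn 0.14659258682206033
-0.15 [0.5743 0.2667] [ 316.7 -301.9]
-0.0805 [0.5552 0.1999] [ 297.5 -368.7]
0 [0.533  0.1225] [ 275.3 -446.1]
[-0.27559025 -0.9612752 ]
```

Call:
carry_out(moves="0 317 -302 0 0 0 0.147; 0 317 -302 0 0 0 0.147; 0 317 -302 0 0 0 0.147; 0 317 -302 0 0 0 0.147; 0 317 -302 0 0 0 0.147; 0 317 -302 0 0 0 0.147; 0 317 -302 0 0 0 0.147; 0 317 -302 0 0 0 0.147; 0 317 -302 0 0 0 0.147; 0 317 -302 0 0 0 0.147; 0 317 -302 0 0 0 0.147; 0 317 -302 0 0 0 0.147", grip_force=40)

```text
time_s: 1.15
tcp_pos: [0.5796, 0.2628, 0.2185]
orientation: [0.445, 3.107, -0.001]
contact_force: [0.5, 0.0, 0.6]
gripper_width: 0.0001
```

```bash
cat > snap.py <<'E'
import sys,cv2
from cell import telemetry, grab_frame
s=telemetry.sense(); print(s['time_s'],s['tcp_pos'].round(4),s['orientation'].round(3),s['contact_force'].round(1),s['gripper_width'],s['joint_pos'].round(2))
import numpy as np
for n in sys.argv[2:]:
    p,d=grab_frame(n); cv2.imwrite(f"pics/{n}{sys.argv[1]}.png",p[:,:,::-1]); np.save(f"pics/{n}{sys.argv[1]}d.npy",d)
    z=p[:,:,::-1]
    if n=='top': z=cv2.resize(z[120:290,110:330],None,fx=3.5,fy=3.5,interpolation=cv2.INTER_CUBIC)
    if n=='side': z=cv2.resize(z[110:250,170:350],None,fx=4,fy=4,interpolation=cv2.INTER_CUBIC)
    cv2.imwrite(f"pics/{n}{sys.argv[1]}z.png",z)
E
python3 snap.py 1 wrist
```

```text
1.15 [0.5796 0.2628 0.2185] [ 4.450e-01  3.107e+00 -1.000e-03] [0.5 0.  0.6] 0.00014479244981811944 [ 0.25  0.54  1.4  -0.    1.19 -1.03]
```

View pics/wrist1z.png

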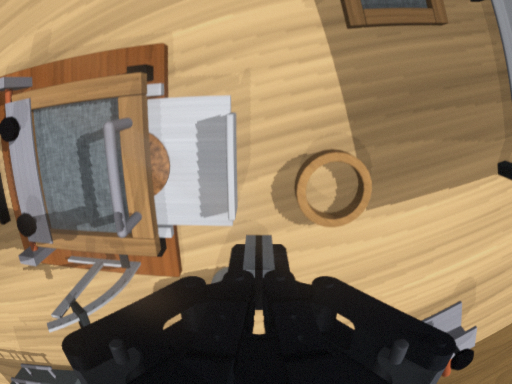

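```bash
cat >> h.py <<'E'
def wray(c,uv,z):
    d=np.array([uv[0]-c['cx'],uv[1]-c['cy']])/c['fx']; r=np.linalg.norm(d)
    v=np.array([d[0]/r*np.sin(r),d[1]/r*np.sin(r),np.cos(r)])
    w=c['R'].T@v; o=-c['R'].T@c['t']; return o+w*(z-o[2])/w[2]
def wproj(c,X):
    P=c['R']@np.asarray(X)+c['t']; th=np.arctan2(np.hypot(P[0],P[1]),P[2]); k=c['fx']*th/np.hypot(P[0],P[1])
    return np.array([c['cx']+k*P[0],c['cy']+k*P[1]])
E
python3 - <<'E'
from h import *
c=calibration('wrist')
L=[wray(c,p,.062) for p in [(232,113),(236,222)]]; H=[wray(c,p,.11) for p in [(118,122),(128,228),(112,150)]]
B=[wray(c,p,.02) for p in [(166,43),(181,276)]]
print(np.round(L,4),np.round(H,4),np.round(B,4))
for A in (L,H,B): d=A[0]-A[1]; print(np.arctan2(d[1],d[0]),(A[0]+A[1])/2)
J=wray(c,(333,188),.0125);print('tape',J)
E
```

```text
[[0.5067 0.2571 0.062 ]
 [0.6245 0.2248 0.062 ]] [[0.4783 0.155  0.11  ]
 [0.5824 0.1218 0.11  ]
 [0.5015 0.1386 0.11  ]] [[0.3985 0.2016 0.02  ]
 [0.701  0.1123 0.02  ]]
2.8736647241551965 [0.56559551 0.24096395 0.062     ]
2.8334386050788662 [0.53031066 0.13841906 0.11      ]
2.8544042439439257 [0.54975597 0.15694904 0.02      ]
tape [0.63389985 0.34953162 0.0125    ]
```

```bash
python3 snap.py 2 wrist; python3 - <<'E'
from cell import telemetry
print(telemetry.sense()['tcp_pos'])
from h import *
a=cv2.imread('pics/wrist1.png');b=cv2.imread('pics/wrist2.png');print(abs(a.astype(int)-b).mean())
E
```

```text
1.2 [0.577  0.2648 0.2183] [-0.443 -3.11   0.   ] [-0.2  0.4 -0.8] -0.0003002538617231284 [ 0.25  0.54  1.41 -0.    1.19 -1.03]
[0.57524593 0.26625844 0.2182597 ]
6.9086354573567705
```

View pics/wrist2z.png

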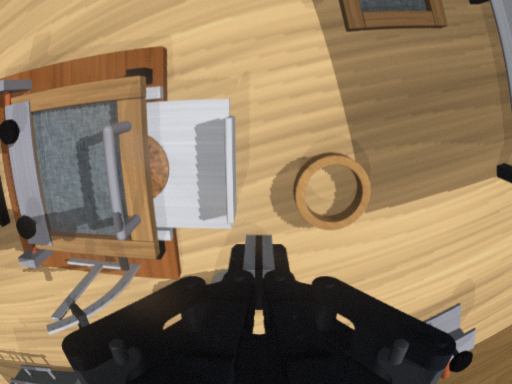

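```bash
python3 - <<'E'
from h import *
from cell import grab_frame,telemetry
c=calibration('wrist');p,d=grab_frame('wrist');print(telemetry.sense()['tcp_pos'],c['t'],calibration('wrist')['t'])
cv2.imwrite('pics/wrist3.png',p[:,:,::-1])
L=[wray(c,p,.062) for p in [(231,117),(232,224)]]; H=[wray(c,p,.11) for p in [(108,127),(118,238)]]
print('lip',np.round(L,4),'H',np.round(H,4))
for A in (L,H): d=A[0]-A[1]; print(np.arctan2(d[1],d[0]),(A[0]+A[1])/2)
print('tape',wray(c,(333,191),.0125))
a=p[90:290,60:260,::-1];cv2.imwrite('pics/w3z.png',cv2.resize(a,(600,600),interpolation=cv2.INTER_CUBIC))
E
```

```text
[0.57429597 0.26719427 0.2183471 ] [-0.41581337 -0.49600738  0.23554568] [-0.41557064 -0.49559942  0.23598758]
lip [[0.5085 0.2562 0.062 ]
 [0.6237 0.2212 0.062 ]] H [[0.4772 0.1439 0.11  ]
 [0.5886 0.106  0.11  ]]
2.8463500194335127 [0.56609715 0.23868483 0.062     ]
2.81284518281241 [0.53290308 0.12494553 0.11      ]
tape [0.63565645 0.35024613 0.0125    ]
```

View pics/w3z.png

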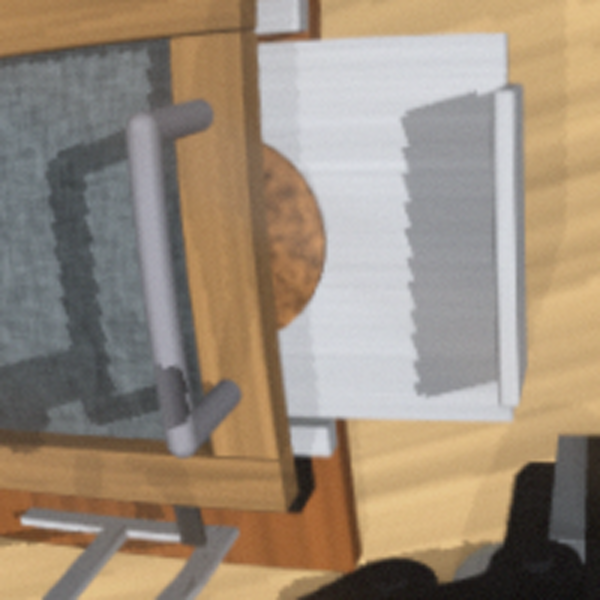

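Call:
carry_out(moves="0 0 0 -40 0 0 0; 0 0 0 -80 0 0 0; 0 0 0 -120 0 0 0; 0 0 0 -150 0 0 0; 0 0 0 -168 0 0 0; 0 0 0 -168 0 0 0; 0 0 0 -168 0 0 0")

```text
time_s: 1.88
tcp_pos: [0.5732, 0.2684, 0.0501]
orientation: [-0.433, -3.109, 0.001]
contact_force: [0.0, 0.8, 1.4]
gripper_width: 0.0003
```

```bash
python3 snap.py 4 wrist side
```

```text
1.8833 [0.5732 0.2684 0.0501] [-4.330e-01 -3.109e+00  1.000e-03] [0.  0.8 1.4] 0.00025914646411106813 [ 0.26  0.76  1.53  0.    0.86 -1.03]
```

View pics/wrist4.png

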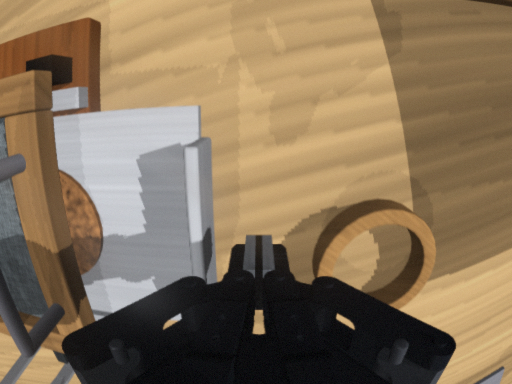

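View pics/side4z.png

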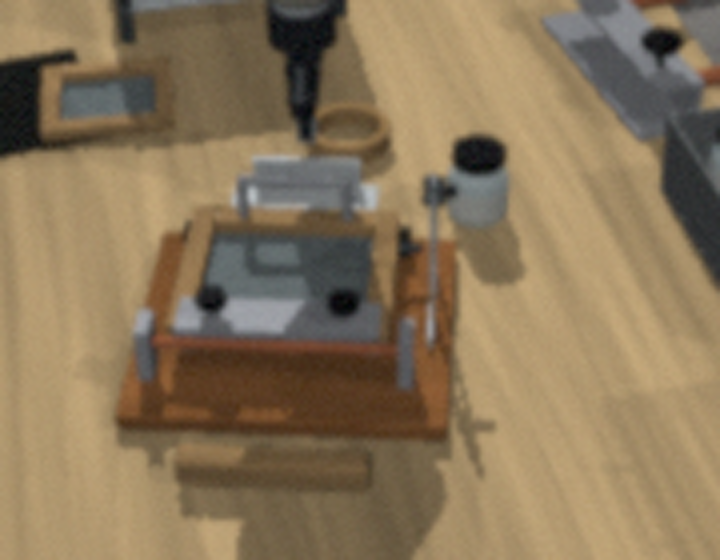

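Fingers stand in front of the lip (wrist view, lip edge at (200,200), fingers at (260,250)), clear of the tape roll. Push.

Call:
carry_out(moves="0 -3 -10 0 0 0 0; 0 -6 -20 0 0 0 0; 0 -9 -30 0 0 0 0; 0 -11 -40 0 0 0 0; 0 -14 -48 0 0 0 0; 0 -16 -55 0 0 0 0; 0 -18 -62 0 0 0 0; 0 -18 -62 0 0 0 0; 0 -18 -62 0 0 0 0")

```text
time_s: 2.73
tcp_pos: [0.5572, 0.2047, 0.0509]
orientation: [-0.438, -3.111, -0.0]
contact_force: [0.3, 1.4, 0.3]
gripper_width: -0.0002
```

```bash
python3 snap.py 5 wrist side
```

```text
2.7333 [0.5572 0.2047 0.0509] [-0.438 -3.111 -0.   ] [0.3 1.4 0.3] -0.0002471858441115311 [ 0.16  0.72  1.64  0.    0.79 -1.13]
```

View pics/wrist5.png

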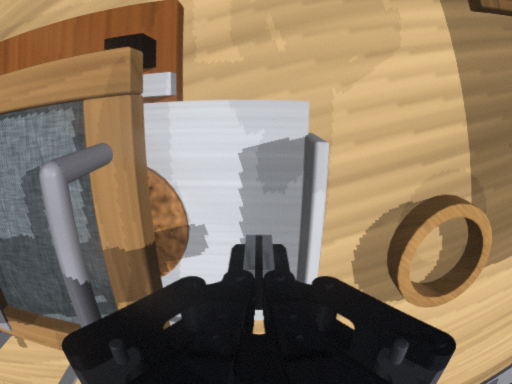

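View pics/side5z.png

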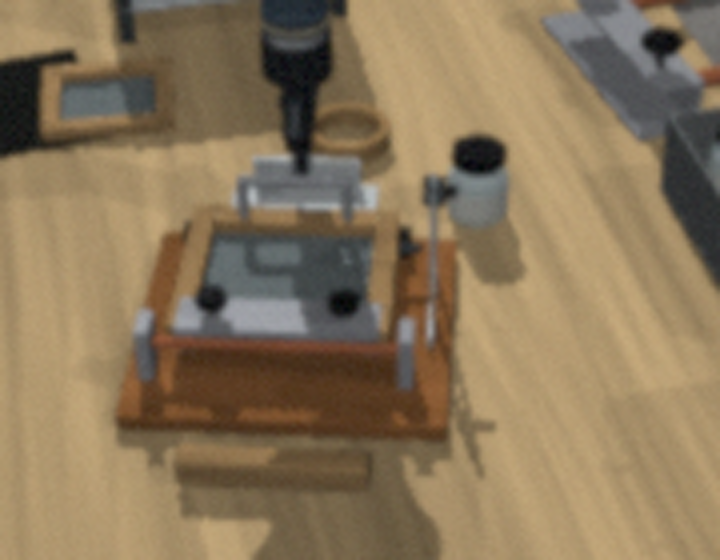

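```bash
python3 - <<'E'
from h import *
c=calibration('wrist'); d=np.load('pics/wrist5d.npy')
for X in [(0.5572,.2047,.0509),(0.5572,.2047,.029),(0.5572,.2047,.1)]: print(X,wproj(c,X))
def pt(u,v):
    q=np.array([u-c['cx'],v-c['cy']])/c['fx'];r=np.linalg.norm(q);k=np.array([q[0]/r*np.sin(r),q[1]/r*np.sin(r),np.cos(r)])
    P=k/k[2]*d[v,u]; return c['R'].T@(P-c['t'])
for uv in [(252,238),(266,238),(258,260),(317,145),(317,200),(315,260),(322,200),(322,260),(280,200),(230,150),(440,205)]: print(uv,d[uv[1],uv[0]],pt(*uv).round(4))
p=cv2.imread('pics/wrist5.png')[90:300,180:400];cv2.imwrite('pics/w5z.png',cv2.resize(p,None,fx=2.8,fy=2.8))
E
```

```text
(0.5572, 0.2047, 0.0509) [256.43451088 238.26854868]
(0.5572, 0.2047, 0.029) [256.62445567 223.33060138]
(0.5572, 0.2047, 0.1) [255.82266012 287.7124156 ]
(252, 238) 0.1493061 [0.5467 0.2055 0.0715]
(266, 238) 0.1483004 [0.5482 0.2124 0.0724]
(258, 260) 0.12642252 [0.5465 0.2088 0.0952]
(317, 145) 0.14425983 [0.5114 0.2492 0.0621]
(317, 200) 0.15250121 [0.5393 0.2427 0.0626]
(315, 260) 0.16247153 [0.5738 0.2343 0.0635]
(322, 200) 0.15276016 [0.5402 0.2453 0.0624]
(322, 260) 0.23349583 [0.6153 0.243  0.0009]
(280, 200) 0.18568522 [0.545  0.2234 0.0312]
(230, 150) 0.17721194 [0.5064 0.2026 0.0301]
(440, 205) 0.19993983 [0.5885 0.3426 0.0192]
```

View pics/w5z.png

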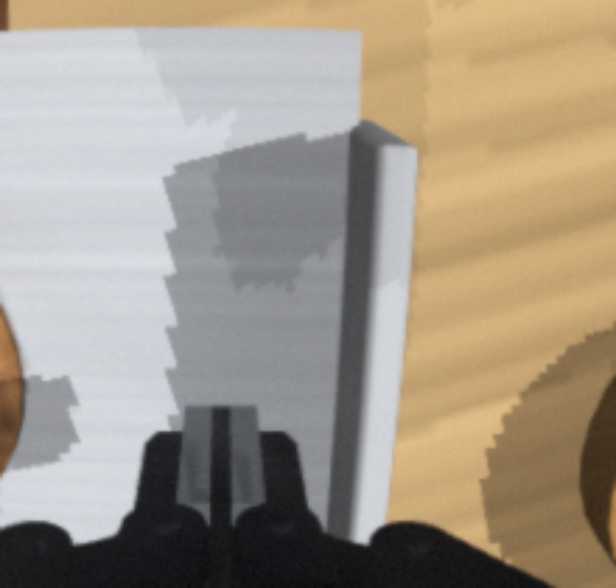

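```bash
python3 - <<'E'
from h import *
for X in [(0.5732,.2684,.028),(0.5732,.2684,.05),(0.5732,.2684,.072)]: print(X,(proj('side',X)-[170,110])*4)
for X in [(0.5572,.2047,.029),(0.5572,.2047,.051),(0.5572,.2047,.072)]: print(X,(proj('side',X)-[170,110])*4)
d=np.load('pics/side5d.npy');P=cloud('side',d)
for v in range(140,155): print(v,[P[v,u].round(3).tolist() for u in (244,245,246)])
a=cv2.imread('pics/side5.png')[125:175,220:270];cv2.imwrite('pics/s5zz.png',cv2.resize(a,(600,600),interpolation=cv2.INTER_NEAREST))
c=calibration('wrist'); d=np.load('pics/wrist5d.npy')
print(d[225:262:3,254],d[225:262:3,265]); print(c['R']@np.array([.5572,.2047,.0509])+c['t'])
E
```

```text
(0.5732, 0.2684, 0.028) [306.04762934 164.78287825]
(0.5732, 0.2684, 0.05) [305.3136235  148.60081288]
(0.5732, 0.2684, 0.072) [304.56934144 132.19219549]
(0.5572, 0.2047, 0.029) [302.78136697 197.60454091]
(0.5572, 0.2047, 0.051) [302.00424279 181.22025864]
(0.5572, 0.2047, 0.072) [301.25202077 165.36099411]
140 [[0.546, 0.156, 0.163], [0.555, 0.184, 0.144], [0.56, 0.188, 0.14]]
141 [[0.546, 0.155, 0.159], [0.557, 0.196, 0.131], [0.561, 0.196, 0.13]]
142 [[0.545, 0.155, 0.154], [0.548, 0.148, 0.158], [0.554, 0.154, 0.153]]
143 [[0.544, 0.15, 0.152], [0.548, 0.145, 0.155], [0.552, 0.148, 0.152]]
144 [[0.544, 0.146, 0.15], [0.549, 0.151, 0.146], [0.552, 0.147, 0.148]]
145 [[0.545, 0.154, 0.139], [0.548, 0.151, 0.141], [0.552, 0.148, 0.142]]
146 [[0.546, 0.163, 0.128], [0.55, 0.165, 0.127], [0.553, 0.158, 0.131]]
147 [[0.549, 0.186, 0.108], [0.552, 0.176, 0.114], [0.555, 0.168, 0.119]]
148 [[0.55, 0.193, 0.098], [0.555, 0.194, 0.097], [0.56, 0.199, 0.093]]
149 [[0.55, 0.193, 0.093], [0.554, 0.193, 0.093], [0.558, 0.19, 0.094]]
150 [[0.551, 0.2, 0.083], [0.553, 0.189, 0.09], [0.557, 0.183, 0.093]]
151 [[0.3, -1.359, 1.149], [0.554, 0.191, 0.084], [0.559, 0.198, 0.078]]
152 [[0.55, 0.195, 0.076], [0.554, 0.192, 0.077], [0.558, 0.19, 0.078]]
153 [[0.551, 0.203, 0.066], [0.554, 0.198, 0.068], [0.56, 0.203, 0.064]]
154 [[0.538, 0.126, 0.114], [0.542, 0.122, 0.116], [0.546, 0.124, 0.114]]
[0.19007193 0.1913129  0.19317694 0.1938654  0.14972767 0.14662713
 0.14347245 0.139434   0.13666305 0.13441338 0.13278256 0.13020985
 0.12628941] [0.19102935 0.19197899 0.19330624 0.19324507 0.149357   0.14562136
 0.14205635 0.14002666 0.13671848 0.1342812  0.13209113 0.1283262
 0.12661013]
[-0.00114568  0.02636095  0.1720536 ]
```

View pics/s5zz.png

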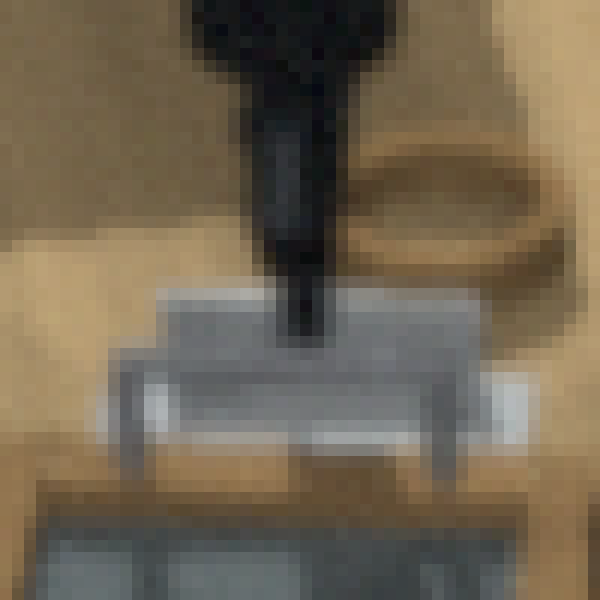

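The fingers passed over the lip. Wrist depth and the side view both put the real tips at about z = 0.068, some 18 mm behind the reported TCP rather than 22 mm ahead. The lip still stands at about 54 mm drawn out. I'll go back over it and descend to a lower height, checking the tip height visually.

Call:
carry_out(moves="0 0 0 25 0 0 0; 0 8 30 25 0 0 0; 0 19 67 25 0 0 0; 0 19 67 25 0 0 0; 0 19 67 0 0 0 0; 0 19 67 -18 0 0 0; 0 19 67 -18 0 0 0; 0 19 67 -18 0 0 0")

```text
time_s: 3.5
tcp_pos: [0.575, 0.2723, 0.0318]
orientation: [-0.435, -3.109, 0.002]
contact_force: [0.4, -0.8, 0.3]
gripper_width: -0.0
```

```bash
python3 snap.py 6 wrist; cat >> h.py <<'E'
def wpt(c,d,u,v):
    q=np.array([u-c['cx'],v-c['cy']])/c['fx'];r=np.linalg.norm(q);k=np.array([q[0]/r*np.sin(r),q[1]/r*np.sin(r),np.cos(r)])
    return c['R'].T@(k/k[2]*d[v,u]-c['t'])
E
python3 - <<'E'
from h import *
c=calibration('wrist');d=np.load('pics/wrist6d.npy')
for uv in [(252,239),(265,239),(252,244)]: print(wpt(c,d,*uv).round(4))
E
```

```text
3.5 [0.575  0.2723 0.0318] [-4.350e-01 -3.109e+00  2.000e-03] [ 0.4 -0.8  0.3] -1.3548582557044145e-05 [ 0.27  0.79  1.53  0.    0.83 -1.03]
[0.5655 0.2725 0.0544]
[0.5665 0.279  0.0559]
[0.5654 0.2726 0.06  ]
```

View pics/wrist6.png

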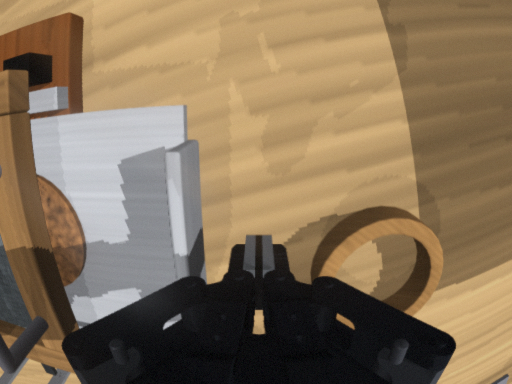

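Call:
carry_out(moves="0 0 0 -10 0 0 0; 0 0 0 -16 0 0 0; 0 0 0 -16 0 0 0; 0 0 0 -16 0 0 0")

```text
time_s: 3.88
tcp_pos: [0.5759, 0.272, 0.0167]
orientation: [-0.437, -3.11, 0.0]
contact_force: [0.4, 1.5, 0.6]
gripper_width: -0.0001
```

```bash
python3 snap.py 7 wrist side;
python3 - <<'E'
from h import *
c=calibration('wrist');d=np.load('pics/wrist7d.npy')
for uv in [(252,239),(265,239),(252,244)]: print(wpt(c,d,*uv).round(4))
E
```

```text
3.8833 [0.5759 0.272  0.0167] [-0.437 -3.11   0.   ] [0.4 1.5 0.6] -0.00011086871483160147 [ 0.27  0.81  1.53  0.    0.8  -1.03]
[0.565  0.2725 0.0403]
[0.5675 0.2786 0.0388]
[0.5653 0.2725 0.0451]
```

View pics/side7z.png

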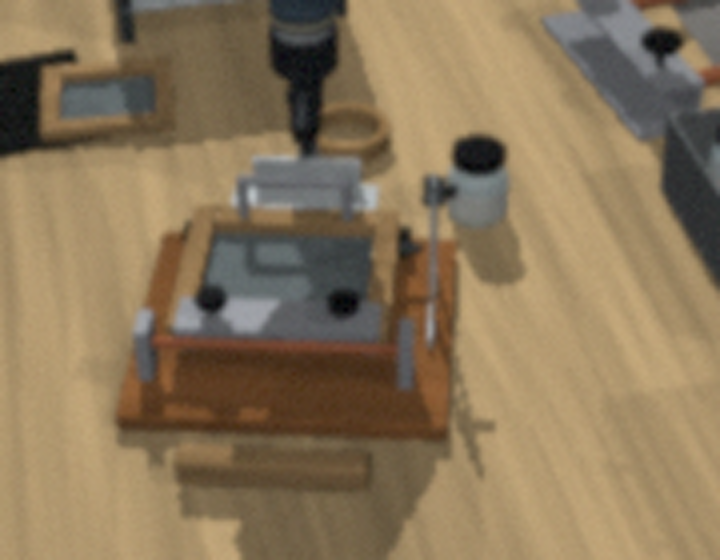

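Call:
carry_out(moves="0 -3 -10 -6 0 0 0; 0 -6 -20 -6 0 0 0; 0 -9 -30 -6 0 0 0; 0 -11 -40 -6 0 0 0; 0 -14 -49 -6 0 0 0; 0 -17 -58 -6 0 0 0; 0 -19 -65 -6 0 0 0; 0 -20 -70 -6 0 0 0; 0 -20 -70 -6 0 0 0; 0 -20 -70 -6 0 0 0")

```text
time_s: 4.82
tcp_pos: [0.5564, 0.2023, 0.0116]
orientation: [0.438, 3.11, 0.002]
contact_force: [-1.1, 5.0, 4.8]
gripper_width: -0.0
```

```bash
python3 snap.py 8 wrist top
```

```text
4.8167 [0.5564 0.2023 0.0116] [4.38e-01 3.11e+00 2.00e-03] [-1.1  5.   4.8] -3.0308907348871847e-05 [ 0.16  0.78  1.65  0.    0.71 -1.13]
```

View pics/wrist8.png

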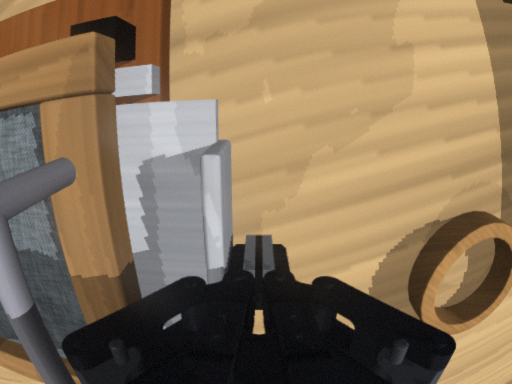

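View pics/top8z.png

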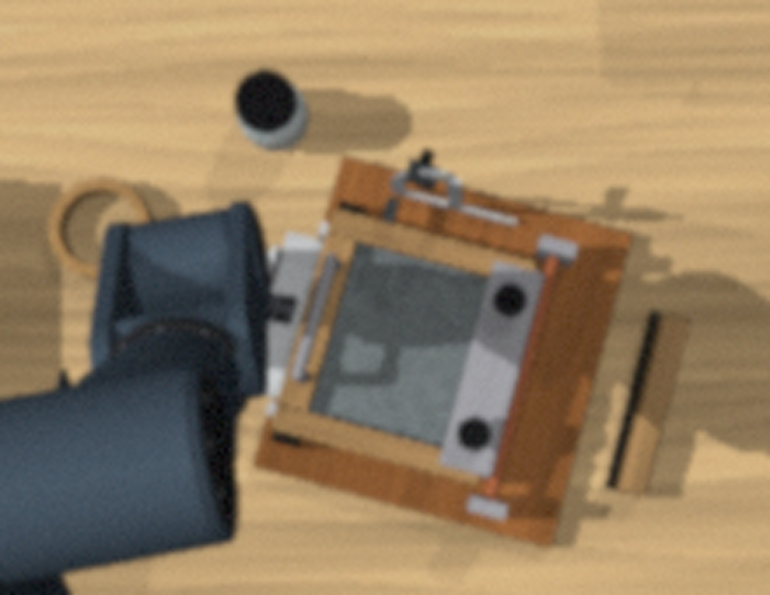

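```bash
cat > lip.py <<'E'
from h import *
from cell import grab_frame,telemetry
c=calibration('wrist');p,d=grab_frame('wrist')
O=np.array([.533,.1225]);ex=np.array([-.2756,-.9613]);ey=np.array([.9613,-.2756])
q=[]
for v in range(150,260,4):
  for u in range(190,330,2):
    if d[v,u]<=0: continue
    X=wpt(c,d,u,v)
    x,y=(X[:2]-O)@ex,(X[:2]-O)@ey
    if .056<X[2]<.067 and abs(y)<.06 and x<-.04: q.append((x,y,X[2]))
q=np.array(q);print(len(q),q.min(0),q.max(0),np.median(q,0)); print(telemetry.sense()['contact_force'])
E
python3 lip.py
```

```text
291 [-0.06984303 -0.05808672  0.05619303] [-0.06164621 -0.01202406  0.06439516] [-0.06633643 -0.03871663  0.06260722]
[-0.60469007  3.3004882   6.18229545]
```

Call:
carry_out(moves="0 -1 -5 0 0 0 0; 0 -3 -9 0 0 0 0; 0 -4 -13 0 0 0 0; 0 -4 -13 0 0 0 0; 0 -4 -13 0 0 0 0")

```text
time_s: 5.38
tcp_pos: [0.557, 0.202, 0.0121]
orientation: [0.447, 3.098, 0.032]
contact_force: [4.8, 48.8, -3.9]
gripper_width: 0.0005
```

```bash
python3 lip.py
```

```text
287 [-0.06973158 -0.05805516  0.05607535] [-0.06153975 -0.0117187   0.0645167 ] [-0.06601547 -0.03851973  0.06263999]
[ 3.69760154 48.23857496 -3.16508032]
```

Tray is home: the lip face measures 66 to 70 mm in front of the bar and pushing met a 48 N stop. Now I'll back off, rise and open above the bar.

Call:
carry_out(moves="0 4 14 0 0 0 0; 0 8 28 0 0 0 0; 0 10 34 0 0 0 0; 0 10 34 40 0 0 0; 40 10 34 80 0 0 0; 85 10 34 120 0 0 0; 85 5 15 150 0 0 0; 85 -5 -20 160 0 0 0; 85 -19 -65 160 0 0 0; 85 -19 -65 160 0 0 0; 85 -19 -65 160 0 0 0; 85 -19 -65 160 0 0 0")

```text
time_s: 6.43
tcp_pos: [0.5329, 0.1231, 0.1706]
orientation: [-0.44, -3.11, 0.0]
contact_force: [-1.0, 0.6, -0.1]
gripper_width: 0.0848
```

```bash
python3 snap.py 9 wrist; python3 - <<'E'
from cell import telemetry
print(telemetry.sense()['tcp_pos'])
E
python3 snap.py 10 wrist side
```

```text
6.4333 [0.5329 0.1231 0.1706] [-0.44 -3.11  0.  ] [-1.   0.6 -0.1] 0.08476596570352538 [ 0.02  0.49  1.68 -0.    0.98 -1.27]
[0.53325801 0.1239286  0.17050029]
6.4833 [0.5333 0.1239 0.1705] [-0.438 -3.11   0.   ] [-0.3 -0.2  0.2] 0.08481815845751565 [ 0.02  0.49  1.68  0.    0.98 -1.27]
```

View pics/wrist10.png

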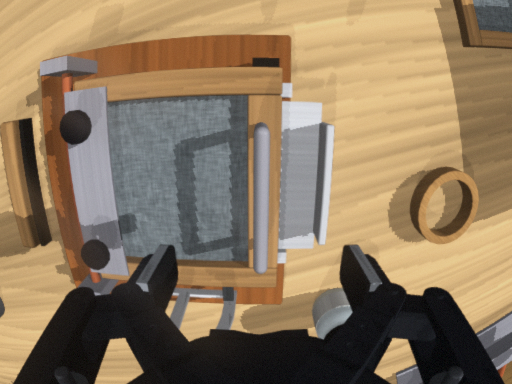

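View pics/side10z.png

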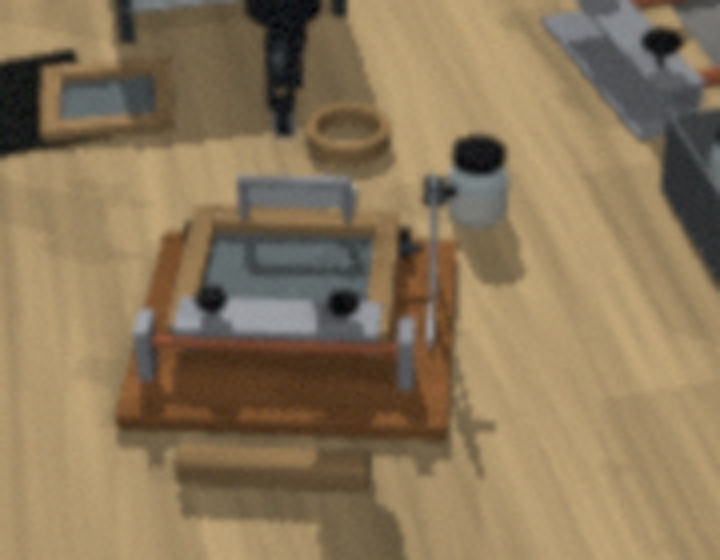

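```bash
python3 - <<'E'
from h import *
from cell import telemetry
c=calibration('wrist');d=np.load('pics/wrist10d.npy')
for uv in [(261,135),(261,198),(261,260)]: print(uv,wpt(c,d,*uv).round(4))
for uv in [(168,250),(170,256),(350,250),(347,256)]: print(uv,wpt(c,d,*uv).round(4))
print(wproj(c,(.5333,.1239,.11)))
E
```

```text
(261, 135) [0.4824 0.1417 0.1167]
(261, 198) [0.5278 0.1289 0.1158]
(261, 260) [0.5792 0.1144 0.1158]
(168, 250) [0.5113 0.0871 0.2063]
(170, 256) [0.5148 0.0865 0.2058]
(350, 250) [0.5352 0.17   0.2058]
(347, 256) [0.5383 0.1681 0.2055]
[256.66984007 203.80177034]
```

Call:
carry_out(moves="85 0 3 -35 0 0 0; 85 0 3 -70 0 0 0; 85 0 3 -95 0 0 0; 85 0 3 -100 0 0 0; 85 0 3 -100 0 0 0; 85 0 3 -100 0 0 0")

```text
time_s: 7.08
tcp_pos: [0.5338, 0.1279, 0.0712]
orientation: [0.435, 3.111, 0.0]
contact_force: [0.7, -0.4, 0.1]
gripper_width: 0.085
```

```bash
python3 snap.py 11 wrist side; python3 - <<'E'
from h import *
c=calibration('wrist');d=np.load('pics/wrist11d.npy')
for uv in [(168,250),(170,256),(350,250),(347,256)]: print(uv,wpt(c,d,*uv).round(4))
E
```

```text
7.0833 [0.5338 0.1279 0.0712] [0.435 3.111 0.   ] [ 0.7 -0.4  0.1] 0.08504097439246008 [ 0.03  0.64  1.75 -0.    0.75 -1.26]
(168, 250) [0.5127 0.0896 0.1077]
(170, 256) [0.5157 0.0896 0.1083]
(350, 250) [0.5362 0.1727 0.1082]
(347, 256) [0.54   0.1711 0.1067]
```

View pics/wrist11.png

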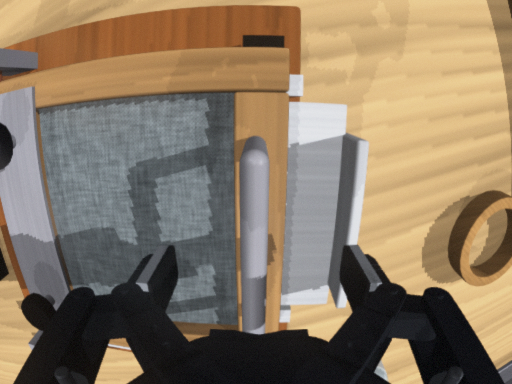

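View pics/side11z.png

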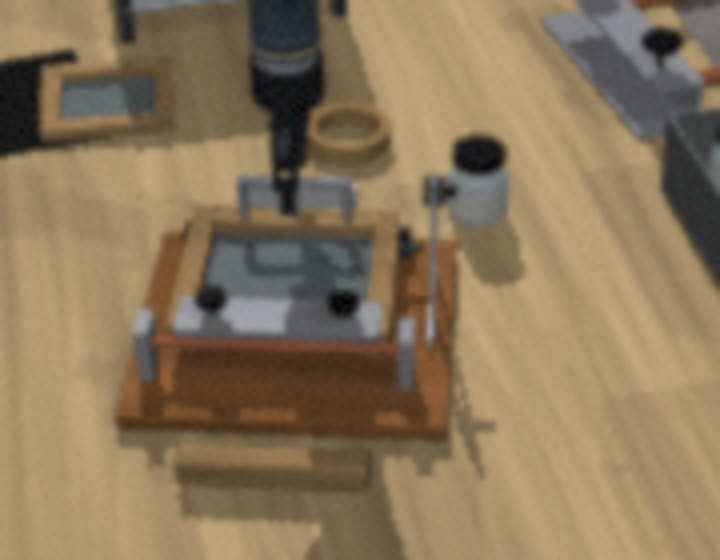

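The bar (wrist view, column 255, rows 140–330) lies between the jaws. I'll go 5 mm lower and close.

Call:
carry_out(moves="60 0 0 -5 0 0 0; 30 0 0 -5 0 0 0; 8 0 0 -5 0 0 0; 8 0 0 -5 0 0 0; 8 0 0 -5 0 0 0; 8 0 0 -5 0 0 0; 8 0 0 -5 0 0 0; 8 0 0 -5 0 0 0; 8 0 0 -5 0 0 0; 8 0 0 -5 0 0 0", grip_force=60)

```text
time_s: 8.02
tcp_pos: [0.5327, 0.1258, 0.0661]
orientation: [-0.435, -3.111, 0.003]
contact_force: [-0.2, -3.9, 2.8]
gripper_width: 0.0102
```

```bash
python3 snap.py 12 wrist side
```

```text
8.0167 [0.5327 0.1258 0.0661] [-4.350e-01 -3.111e+00  3.000e-03] [-0.2 -3.9  2.8] 0.010202869017547534 [ 0.03  0.65  1.75 -0.    0.74 -1.26]
```

View pics/wrist12.png

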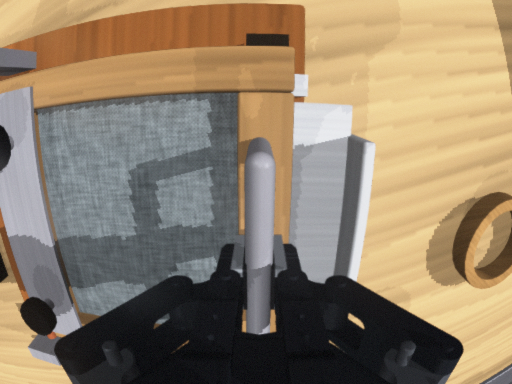

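View pics/side12z.png

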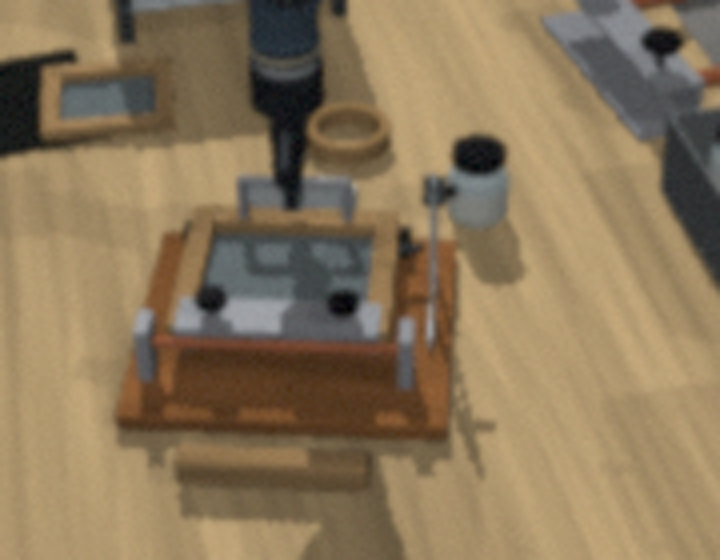

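```bash
python3 - <<'E'
import numpy as np
ex=np.array([-.2756,-.9613])
for t in (.05,.1,.15,.2,.25,.3,.35,.4,.45,.5,.55,.6,.65):
    dx=200-200*np.cos(t)+11*np.sin(t); dz=200*np.sin(t)+11*np.cos(t)-11
    print(t,(dx*ex).round(1),round(dz,1),(t*np.array([.9613,-.2756])).round(3))
E
```

```text
0.05 [-0.2 -0.8] 10.0 [ 0.048 -0.014]
0.1 [-0.6 -2. ] 19.9 [ 0.096 -0.028]
0.15 [-1.1 -3.7] 29.8 [ 0.144 -0.041]
0.2 [-1.7 -5.9] 39.5 [ 0.192 -0.055]
0.25 [-2.5 -8.6] 49.1 [ 0.24  -0.069]
0.3 [ -3.4 -11.7] 58.6 [ 0.288 -0.083]
0.35 [ -4.4 -15.3] 67.9 [ 0.336 -0.096]
0.4 [ -5.5 -19.3] 77.0 [ 0.385 -0.11 ]
0.45 [ -6.8 -23.7] 85.9 [ 0.433 -0.124]
0.5 [ -8.2 -28.6] 94.5 [ 0.481 -0.138]
0.55 [ -9.7 -33.9] 102.9 [ 0.529 -0.152]
0.6 [-11.3 -39.6] 111.0 [ 0.577 -0.165]
0.65 [-13.1 -45.6] 118.8 [ 0.625 -0.179]
```

Call:
carry_out(moves="8 0 -1 10 0.048 -0.014 0; 8 -1 -2 20 0.096 -0.028 0; 8 -1 -4 30 0.144 -0.041 0; 8 -2 -6 40 0.192 -0.055 0; 8 -2 -6 40 0.192 -0.055 0; 8 -2 -6 40 0.192 -0.055 0")

```text
time_s: 8.62
tcp_pos: [0.531, 0.12, 0.1053]
orientation: [0.433, 3.069, 0.304]
contact_force: [1.3, -3.0, -8.4]
gripper_width: 0.0103
```

```bash
python3 snap.py 13 wrist side
```

```text
8.6167 [0.531  0.12   0.1053] [0.433 3.069 0.304] [ 1.3 -3.  -8.4] 0.010338546305730386 [-0.1   0.57  1.81  0.29  0.75 -1.6 ]
```

View pics/wrist13.png

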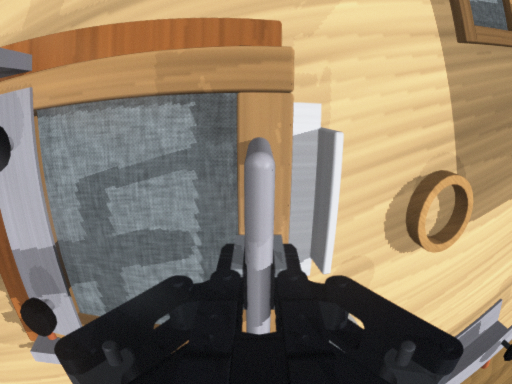

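View pics/side13z.png

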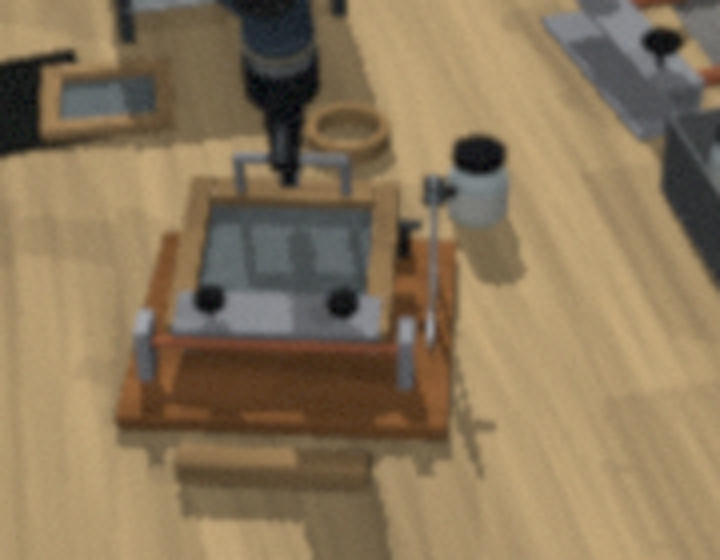

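Call:
carry_out(moves="8 0 -3 9 0.048 -0.014 0; 8 -1 -6 19 0.096 -0.028 0; 8 -2 -9 28 0.144 -0.041 0; 8 -4 -13 37 0.192 -0.055 0; 8 -5 -18 46 0.240 -0.069 0; 8 -6 -23 55 0.288 -0.083 0; 8 -8 -28 63 0.336 -0.097 0; 8 -8 -28 63 0.336 -0.097 0; 8 -8 -28 63 0.336 -0.097 0")

```text
time_s: 9.47
tcp_pos: [0.5229, 0.0932, 0.1679]
orientation: [0.412, 2.926, 0.821]
contact_force: [2.1, 0.8, -11.8]
gripper_width: 0.0103
```

```bash
python3 snap.py 14 wrist side top
```

```text
9.4667 [0.5229 0.0932 0.1679] [0.412 2.926 0.821] [  2.1   0.8 -11.8] 0.01031167520417686 [-0.36  0.49  1.88  0.69  0.95 -2.11]
```

View pics/wrist14.png

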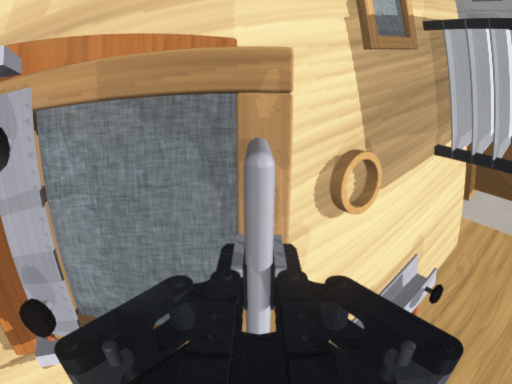

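View pics/side14z.png

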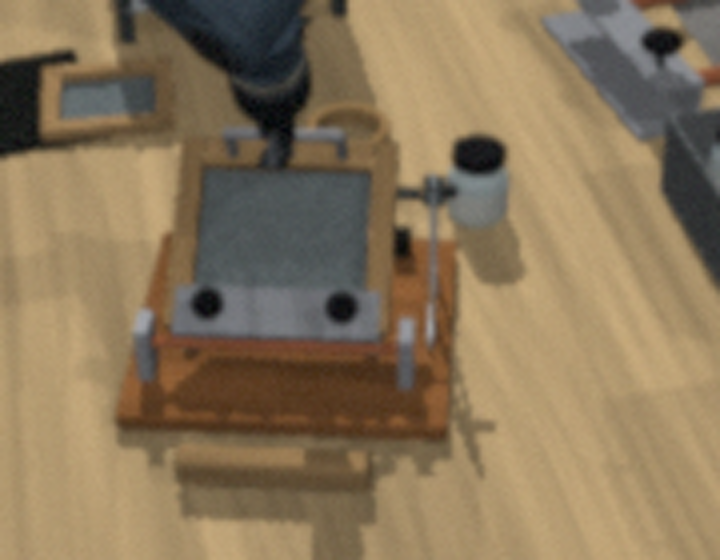

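View pics/top14z.png

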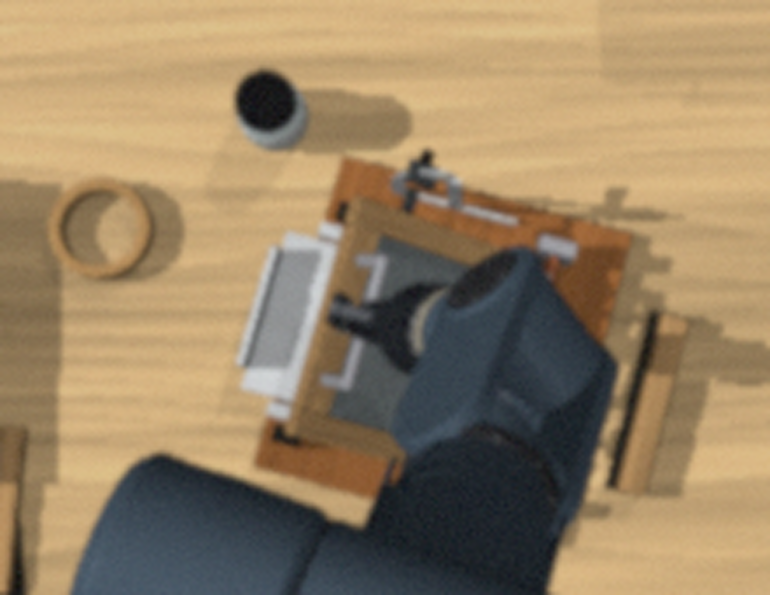

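```bash
cat > meas.py <<'E'
import sys
from h import *
k=sys.argv[1]
O=np.array([.533,.1225]);ex=np.array([-.2756,-.9613]);ey=np.array([.9613,-.2756])
T=lambda p:(p[0]/3.5+110-.4,p[1]/3.5+120-.4)
for p in [(272,250),(240,362)]:
    X=ray('top',T(p),.062); print('lip',((X[:2]-O)@ex).round(4),((X[:2]-O)@ey).round(4))
for nm in ('side','top'):
  P=cloud(nm,np.load(f'pics/{nm}{k}d.npy'));im=cv2.imread(f'pics/{nm}{k}.png')
  q=np.stack([(P[...,:2]-O)@ex,(P[...,:2]-O)@ey,P[...,2]],-1)
  for lab,a,b in (('ptr',.113,.134),('clip',.1375,.1475),('clipscrew',.153,.175)):
    m=(q[...,0]>.02)&(q[...,0]<.11)&(q[...,1]>a)&(q[...,1]<b)&(q[...,2]>.1)&(q[...,2]<.19)&(im.max(2)<110)
    s=q[m]
    if len(s)>2:
      md=np.median(s,0);mn=s.mean(0);print(nm,lab,len(s),md.round(4),'mean',mn.round(4),'ang',np.arctan2(md[2]-.055,.2-md[0]).round(3),np.arctan2(mn[2]-.055,.2-mn[0]).round(3),'r',np.hypot(md[2]-.055,.2-md[0]).round(3))
a=cv2.imread(f'pics/side{k}.png')[140:180,255:305];cv2.imwrite(f'pics/sc{k}.png',cv2.resize(a,(750,600),interpolation=cv2.INTER_CUBIC))
a=cv2.imread(f'pics/top{k}.png')[155:195,205:255];cv2.imwrite(f'pics/tc{k}.png',cv2.resize(a,(750,600),interpolation=cv2.INTER_CUBIC))
E
python3 meas.py 14
```

```text
lip -0.065 0.0552
lip -0.065 -0.0561
side ptr 15 [0.059  0.1231 0.1408] mean [0.0593 0.1232 0.1418] ang 0.547 0.553 r 0.165
side clip 12 [0.0662 0.1414 0.1504] mean [0.0654 0.1413 0.149 ] ang 0.62 0.61 r 0.164
side clipscrew 15 [0.0656 0.1591 0.1492] mean [0.0646 0.1598 0.1504] ang 0.612 0.614 r 0.164
top ptr 23 [0.0573 0.1239 0.1411] mean [0.0573 0.1244 0.1422] ang 0.543 0.548 r 0.167
top clip 33 [0.0646 0.1429 0.1501] mean [0.0663 0.1428 0.1468] ang 0.612 0.602 r 0.165
top clipscrew 15 [0.062  0.1592 0.152 ] mean [0.0613 0.1599 0.153 ] ang 0.613 0.615 r 0.169
```

```bash
sleep 0
```

```text
(no output)
```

View pics/sc14.png

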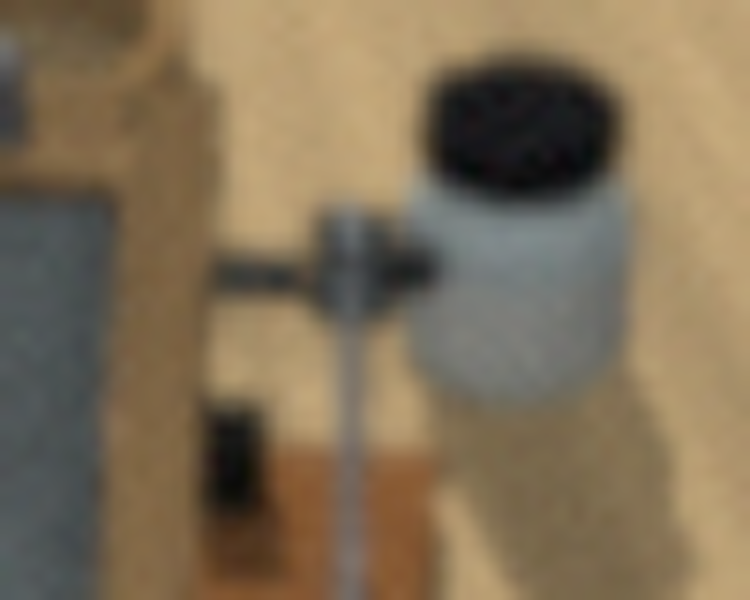

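View pics/tc14.png

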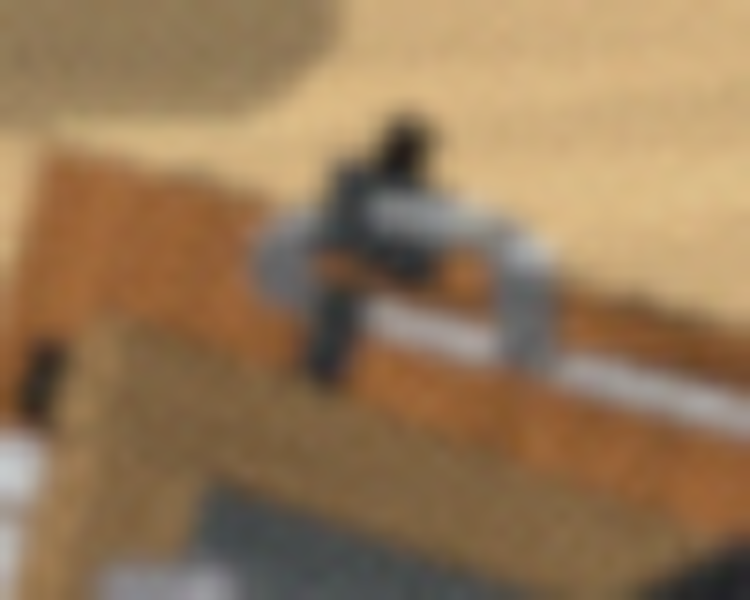

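Measured from depth in both fixed views: pointer at 0.548 rad, clip at about 0.61, and the tray home with its lip at −65 mm. I'll raise the screen 0.055 rad more.

Call:
carry_out(moves="8 -1 -2 3 0.018 -0.005 0; 8 -1 -4 6 0.036 -0.010 0; 8 -2 -6 9 0.053 -0.015 0; 8 -2 -6 9 0.053 -0.015 0; 8 -2 -6 9 0.053 -0.015 0; 8 -2 -6 9 0.053 -0.015 0")

```text
time_s: 10.12
tcp_pos: [0.5209, 0.0865, 0.1774]
orientation: [0.407, 2.894, 0.9]
contact_force: [0.7, -3.2, -17.4]
gripper_width: 0.0099
```

```bash
python3 snap.py 15 side top; python3 meas.py 15
```

```text
10.1167 [0.5209 0.0865 0.1774] [0.407 2.894 0.9  ] [  0.7  -3.2 -17.4] 0.009936017099385519 [-0.41  0.49  1.88  0.73  1.   -2.18]
lip -0.065 0.0552
lip -0.065 -0.0561
side ptr 14 [0.064  0.1233 0.1498] mean [0.0642 0.1228 0.1497] ang 0.609 0.609 r 0.166
side clip 12 [0.0652 0.1413 0.1489] mean [0.0663 0.1413 0.1496] ang 0.608 0.616 r 0.164
side clipscrew 15 [0.0657 0.159  0.1514] mean [0.0651 0.1598 0.1507] ang 0.623 0.617 r 0.165
top ptr 23 [0.0627 0.1238 0.1504] mean [0.0627 0.1233 0.1507] ang 0.607 0.609 r 0.167
top clip 36 [0.0661 0.144  0.1486] mean [0.0672 0.1434 0.1433] ang 0.61 0.587 r 0.163
top clipscrew 15 [0.0614 0.1594 0.1507] mean [0.0611 0.1602 0.1512] ang 0.605 0.606 r 0.168
```

View pics/sc15.png

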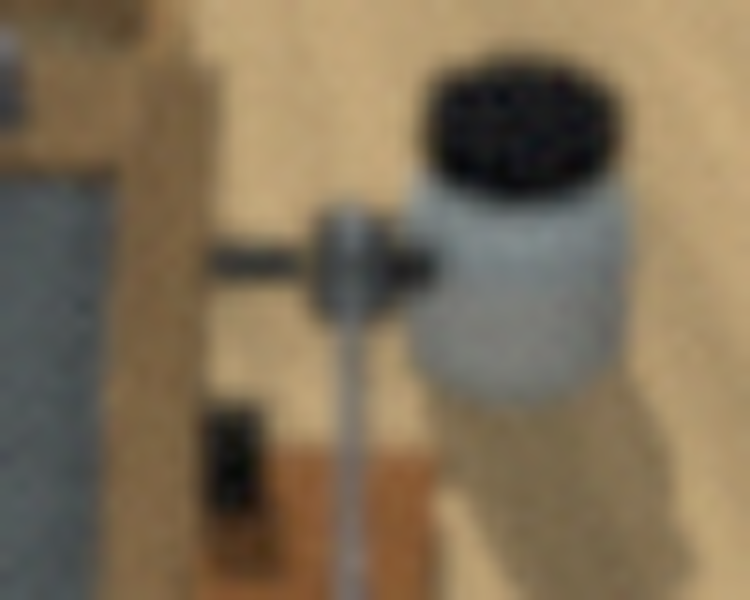

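View pics/tc15.png

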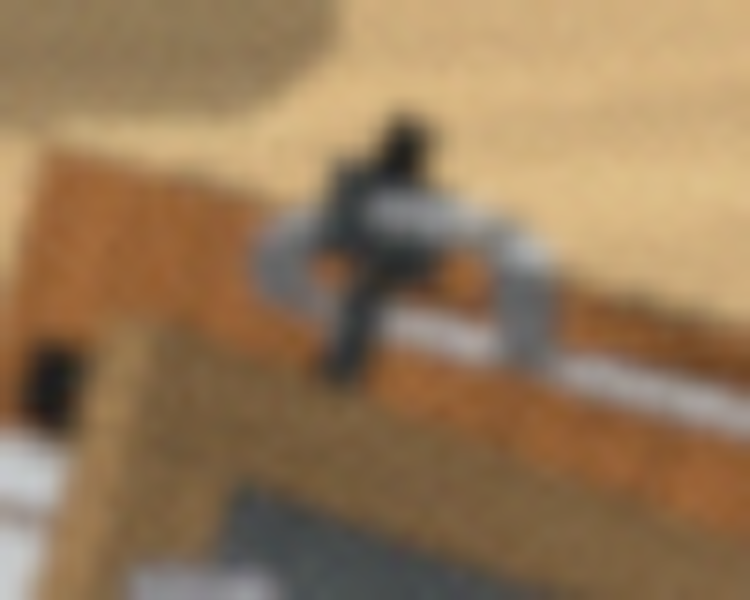

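The pointer is level with the clip at 0.608 against 0.61 rad. I'll let it settle, then check that it's steady.

Call:
carry_out(moves="8 0 0 0 0 0 0; 8 0 0 0 0 0 0; 8 0 0 0 0 0 0; 8 0 0 0 0 0 0; 8 0 0 0 0 0 0; 8 0 0 0 0 0 0")

```text
time_s: 10.72
tcp_pos: [0.5209, 0.0866, 0.1773]
orientation: [0.406, 2.895, 0.899]
contact_force: [0.7, -5.2, -18.8]
gripper_width: 0.0104
```

```bash
python3 snap.py 16 side top; python3 meas.py 16; python3 -c "
from cell import telemetry,r
s=telemetry.sense();print(s['time_s'],s['tcp_pos'].round(4),s['joint_vel'].round(4),s['contact_force'].round(1),s['gripper_width'])"
```

```text
10.7167 [0.5209 0.0866 0.1773] [0.406 2.895 0.899] [  0.7  -5.2 -18.8] 0.010426131881046153 [-0.4   0.49  1.88  0.73  1.   -2.18]
lip -0.065 0.0552
lip -0.065 -0.0561
side ptr 13 [0.0637 0.1232 0.148 ] mean [0.063  0.1224 0.1485] ang 0.599 0.599 r 0.165
side clip 12 [0.0668 0.1413 0.1479] mean [0.0657 0.1413 0.1492] ang 0.609 0.612 r 0.162
side clipscrew 15 [0.0664 0.1591 0.1507] mean [0.0657 0.1598 0.1512] ang 0.622 0.622 r 0.164
top ptr 26 [0.0628 0.124  0.1499] mean [0.0628 0.1236 0.1498] ang 0.605 0.605 r 0.167
top clip 36 [0.0638 0.1443 0.1498] mean [0.0661 0.1433 0.1454] ang 0.608 0.594 r 0.166
top clipscrew 16 [0.0612 0.1585 0.1541] mean [0.0611 0.1592 0.1541] ang 0.62 0.619 r 0.171
10.8167 [0.5209 0.0866 0.1773] [ 0.0008  0.0001  0.0006  0.001  -0.      0.0013] [  0.8  -5.5 -19.6] 0.0102018557917528
```

The lip pixels in that script were fixed from picture 14, so I'll re-check the tray in the latest picture before handing in.

```bash
python3 -c "
import cv2,numpy as np
a=cv2.imread('pics/top14.png').astype(int)[175:245,165:205];b=cv2.imread('pics/top16.png').astype(int)[175:245,165:205];print(abs(a-b).mean(),abs(a-b)[:, :25].max())"
```

```text
4.711904761904762 11
```

View pics/top16z.png

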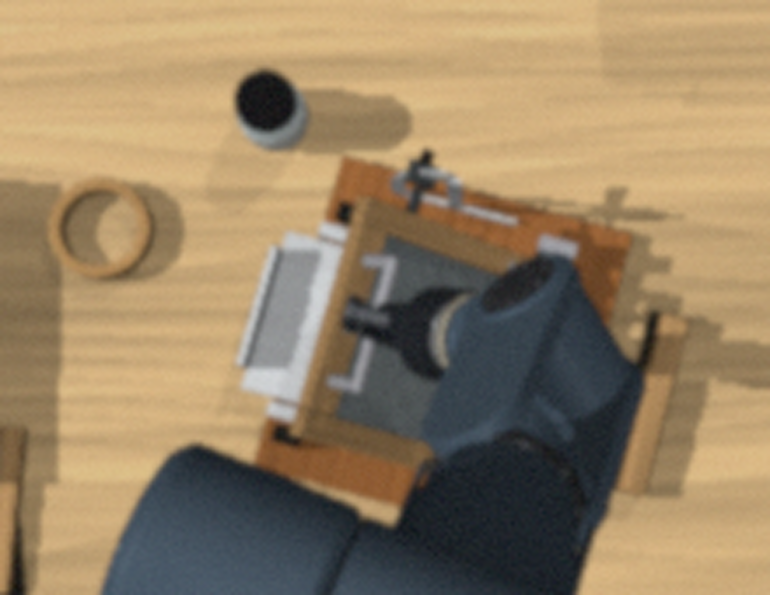

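Tray unchanged: the lip still runs (272,250)–(240,362), nothing else has moved, and the arm is at rest. Handing in.

```bash
python3 -c "
from cell import r
print(r.job_done())"
```

```text
the job is handed in; nothing more can be done
None
```

I pushed the tray fully home with the screen down. I then gripped the bar and lifted the screen until the pointer was level with the clip, and handed the job in while still holding it there; no verdict was reported.

**Final checks, before hand-in at 10.8 s:**
- **Pointer:** at 0.60–0.605 rad against about 0.61 for the clip, roughly 1–2 mm apart. The readings scatter by about ±0.01 rad.
- **Clip:** it read the same before and after the lift, to within that scatter.
- **Tray:** the lip stood about 65 mm in front of the bar's closed position, where home is 66 mm. The latest top picture shows it unmoved.
- **Hold:** joint speeds were about 0.001 rad/s, with about 19 N of load at the wrist and the fingers still closed on the bar.
- **Other things:** the jar, tape roll and squeegee looked undisturbed in the last top picture. I did not measure the other bench items.

**What went wrong or disagreed:**
- **Missed push:** my first push at the tray passed over the lip. The real fingertips were about 18–20 mm behind the reported tool point, not 22 mm ahead of it as described. I corrected for this using the camera depth from then on.
- **Hard push at the stop:** one push after the tray was already home reached about 48 N at the fingers, below the 120 N wrist limit.
- **Reused lip reading:** the lip figure in my last two measurement runs came from fixed pixel positions. I confirmed the tray by comparing pictures instead.

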